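# Line up the paint tins by size on the shelf board

## Robot

A 7-joint arm with a two-finger parallel gripper is mounted at the origin on the work surface. World frame = base frame: x ahead of the robot, y to its left, z up, the work surface at z = 0. Lengths are in m, angles in rad, forces in N, time in s.
With the tool pointing down it reaches from about 0.4 to 0.85 m from the base axis. Payload 4.4 kg.
Tool frame: the origin (TCP) lies midway between the tips of the shut fingers; the grasp point (between the pads) lies robot.grasp_offset behind it (robot.grasp_offset is the distance from the TCP to the grasp point, in m); z points along the fingers, y is the line along which they close (so a half turn about z gives the same grasp; the last joint's range is limited). The gripper opens to 94 mm and grips with 3 to 60 N. Pads are 16 mm wide; open, the fingers measure 119 mm over their backs; the gripper's body (75 mm by 177 mm) begins 78 mm behind the grasp point.
Start: joints at [-1.197, 0.628, 0.038, 1.517, -0.027, 0.996, -0.02], TCP at [0.277, 0.588, 0.205] pointing down, gripper open.
Joint ranges: [-3.06, 3.06], [-0.37, 2.12], [-1.25, 1.32], [0.18, 2.47], [-1.1, 4.24], [0.23, 1.98], [-2.94, 2.94]. Speed limits (rad/s): [2.57, 2.57, 3.14, 3.14, 3.14, 3.14, 3.14].

## Interface

Orientations are given as a rotation vector (axis times angle).
In Python, from bench import robot, optics gives the robot as it stands.
- The arm moves only by the shell command python3 -m crank 'ROWS' [FORCE]. ROWS is JSON, a list of rows, each a list of 7 numbers: the shift along the tool's x, y, z normalised to -1 to 1, where 1 is 25 cm, then the turn, a rotation vector about the tool's x, y, z normalised to -1 to 1, where 1 is 45 degrees, then the closure, from -1 (fully open) to 1 (shut). A call has 1 to 10 rows; each row is the pose to reach, as a shift and turn from the pose commanded when the call began, along the tool's axes at that moment; what a row does not reach only later rows make up. A row lasts 1/12 s, in which the tool goes at most 41.7 mm and 7.16 degrees, less where a joint would pass 70% of its speed; a pose out of reach is approached as far as the arm can. A call with a number of a shift or a turn outside -1 to 1 is refused whole. A call with a gripper value outside its range is refused whole. The fingers move at their own pace and stop on an object; FORCE is the grip in N (left out, the last holds). Time passes only in rows, so rows that repeat a pose let the fingers close. It gives the time, the measured TCP pose, the force, the opening and the grip force at its end, in the units of the state.
- robot.get_obs(): the state, without advancing time (a new reading comes with each control period).
- optics.grab_frame(name): name is "scene" or "top"; returns a dict with "frame" (420x560x3 uint8, red, green, blue), "depth" (420x560 float32, m along the optical axis (not along the pixel's ray), 0 where there is no reading), "fx", "fy", "cx", "cy" (pixels), "eye" and "orientation" of the camera in the world. Camera axes: x right, y down, z forward; pixel columns grow to the right and rows downward; lengths in m; the calibration is good to about 2 mm. A picture is of the moment at which its call begins.
- robot.hand_in(): hands the job in; it is judged then, once.
Trained networks look in a picture, given as the dict that the camera call returned (one of the last four; its "shot" number tells which), for a name from the list of things; names that differ only in an ending like _2 or _b are one class to them, and where a whole thing is asked for, a point or a joint stands for the part that bears it (a point fixed in the world has none). Each returns a list of dicts, best first, with "p" (0 to 1); they miss things now and then, are a little off and sometimes report something else, mostly with a low value. They report only what shows in the picture. A call takes as long as a camera call.
- optics.trace(picture, name): "region" (420x560 bool, what is visible of it) and "point" ([column, row] in pixels, amid what is visible of it).
The state is a dict: "clock": time; "joints": joint angles; "joint_vel": joint speeds; "joint_torque": joint torques, N m; "tool_pos": TCP position; "tool_rot": TCP orientation; "contact_force": force on the tool from outside, world axes, zero at the start; "ft_torque": the same for the moment, N m; "width": finger opening in m; "gripper_force": force on a finger pad.
Only numpy, scipy, OpenCV 4.12 (cv2) and the standard library are available. Lean on these libraries where they do the work, as an engineer would, in place of code of your own. Each camera call takes 0.05 s, during which the arm holds its last target. There are 200 camera calls.

## Task

Line up the four leftover paint tins in order of size on the grey shelf board, one standing in the middle of each rubber mat: the biggest next to the tall perforated end post, then ever smaller away from it. Keep the tins upright, set them down rather than dropping them, and leave the glass jar where it is.

Things in the scene. Friction and masses are not known exactly. Their poses are not given: they have to be found in the camera images.
- tin_62_c (a point): the biggest of four upright round paint tins, bare steel with a white paper band and a flat lid; loose, 62 mm in diameter, 80 mm tall; this point is on its axis, half-way up, 40 mm above its underside; z along its axis, up. It stands on the bench (z = 0) at the start
- tin_54_c (a point): the second biggest of four upright round paint tins, bare steel with a white paper band and a flat lid; loose, 54 mm in diameter, 66 mm tall; this point is on its axis, half-way up, 33 mm above its underside; z along its axis, up. It stands on the bench (z = 0) at the start
- tin_47_c (a point): the second smallest of four upright round paint tins, bare steel with a white paper band and a flat lid; loose, 47 mm in diameter, 54 mm tall; this point is on its axis, half-way up, 27 mm above its underside; z along its axis, up. It stands on the bench (z = 0) at the start
- tin_40_c (a point): the smallest of four upright round paint tins, bare steel with a white paper band and a flat lid; loose, 40 mm in diameter, 42 mm tall; this point is on its axis, half-way up, 21 mm above its underside; z along its axis, up. It stands on the bench (z = 0) at the start
- mat_p: one of four identical round black rubber mats, 72 mm in diameter, 3 mm thick, fixed 95 mm apart in one straight row along the middle of a grey steel shelf board (90 mm wide, 480 mm long, 20 mm thick) that lies on the bench; which mat is where in the row varies; origin at the centre of its underside, on the board's top, so a tin stands 3 mm above it
- mat_q: one of four identical round black rubber mats, 72 mm in diameter, 3 mm thick, fixed 95 mm apart in one straight row along the middle of a grey steel shelf board (90 mm wide, 480 mm long, 20 mm thick) that lies on the bench; which mat is where in the row varies; origin at the centre of its underside, on the board's top, so a tin stands 3 mm above it
- mat_r: one of four identical round black rubber mats, 72 mm in diameter, 3 mm thick, fixed 95 mm apart in one straight row along the middle of a grey steel shelf board (90 mm wide, 480 mm long, 20 mm thick) that lies on the bench; which mat is where in the row varies; origin at the centre of its underside, on the board's top, so a tin stands 3 mm above it
- mat_s: one of four identical round black rubber mats, 72 mm in diameter, 3 mm thick, fixed 95 mm apart in one straight row along the middle of a grey steel shelf board (90 mm wide, 480 mm long, 20 mm thick) that lies on the bench; which mat is where in the row varies; origin at the centre of its underside, on the board's top, so a tin stands 3 mm above it
- post: perforated bare-steel end post, 44 x 24 mm, 100 mm high, fixed upright on one end of the shelf board, 75 mm beyond the centre of the last mat and in line with the mats (at the board's other end is only a flat steel stop, 10 mm high); origin at the centre of its foot, on the board's top; which end it is at varies
- jar_c (a point): bystander: closed glass jar with a steel cap, loose, 66 mm in diameter, 100 mm tall, standing on the bench to the robot's left; this point is on its axis, half-way up

How it is judged:
At the end, for the whole second after the job is handed in: Each tin stands upright (within 0.1 rad), released and at rest on its own mat, its axis within 13 mm of the mat's centre; counted from the end post the tins are 62, 54, 47 and 40 mm in diameter (biggest to smallest) ((horizontal distance between tin_62_c and mat_p below 0.013 m or horizontal distance between tin_62_c and mat_q below 0.013 m or horizontal distance between tin_62_c and mat_r below 0.013 m or horizontal distance between tin_62_c and mat_s below 0.013 m) and horizontal distance between tin_62_c and post below 0.12 m and height (world z) of tin_62_c between 0.058 and 0.068 m and angle between each of tin_62_c, tin_54_c, tin_47_c, tin_40_c's own z axis and vertical below 0.1 rad and linear speed of each of tin_62, tin_54, tin_47, tin_40 below 0.02 m/s and angular speed of each of tin_62, tin_54, tin_47, tin_40 below 0.2 rad/s and (horizontal distance between tin_54_c and mat_p below 0.013 m or horizontal distance between tin_54_c and mat_q below 0.013 m or horizontal distance between tin_54_c and mat_r below 0.013 m or horizontal distance between tin_54_c and mat_s below 0.013 m) and horizontal distance between tin_54_c and post between 0.12 and 0.215 m and height (world z) of tin_54_c between 0.051 and 0.061 m and (horizontal distance between tin_47_c and mat_p below 0.013 m or horizontal distance between tin_47_c and mat_q below 0.013 m or horizontal distance between tin_47_c and mat_r below 0.013 m or horizontal distance between tin_47_c and mat_s below 0.013 m) and horizontal distance between tin_47_c and post between 0.215 and 0.31 m and height (world z) of tin_47_c between 0.045 and 0.055 m and (horizontal distance between tin_40_c and mat_p below 0.013 m or horizontal distance between tin_40_c and mat_q below 0.013 m or horizontal distance between tin_40_c and mat_r below 0.013 m or horizontal distance between tin_40_c and mat_s below 0.013 m) and horizontal distance between tin_40_c and post between 0.31 and 0.41 m and height (world z) of tin_40_c between 0.039 and 0.049 m); the robot touches nothing.
It fails at once if the glass jar is shifted by more than 30 mm (distance of jar_c from where it was at the start of the episode above 0.03 m).
It fails at once if a tin is tipped by more than 35 degrees (angle between any of tin_62_c, tin_54_c, tin_47_c, tin_40_c's own z axis and vertical above 0.61 rad).
It fails at once if a tin is dropped from more than about 25 mm, or thrown ((linear speed of tin_62 above 0.7 m/s and contact force between the fingers and tin_62 below 0.05 N) or (linear speed of tin_54 above 0.7 m/s and contact force between the fingers and tin_54 below 0.05 N) or (linear speed of tin_47 above 0.7 m/s and contact force between the fingers and tin_47 below 0.05 N) or (linear speed of tin_40 above 0.7 m/s and contact force between the fingers and tin_40 below 0.05 N)).
It also fails if it takes over 112 s, if anything falls off the work surface, if the arm or the gripper's body presses on something with over 40 N, if the wrist force passes 120 N, or if a joint passes its speed limit or range.

## Working session

There is one attempt and no reset: what is moved stays moved. The work goes in short steps, Python scripts to look and compute and a shell command to move; the robot and the scene stay as the last step left them, time stands still between calls to the robot, and variables do not carry over. Pictures are saved under pics/ and viewed, at most 14 in all, crops included, and the job is handed in when it is done.

```bash
ls; mkdir -p pics; python3 - <<'E'
from bench import robot, optics
import cv2,numpy as np
print(robot.get_obs(), robot.grasp_offset)
for n in ("top","scene"):
    f=optics.grab_frame(n); print(n,f["eye"],f["orientation"],f["fx"],f["cx"],f["cy"])
    cv2.imwrite(f"pics/{n}0.png",f["frame"][:,:,::-1])
E
```

```text
pics
{'clock': 0.0, 'joints': array([-1.19681904,  0.62933428,  0.03844017,  1.5183568 , -0.02701257,
        0.99630555, -0.01995969]), 'joint_vel': array([-0.00211614, -0.00040589,  0.00062299, -0.00057327, -0.00073714,
        0.00018589,  0.00167066]), 'joint_torque': array([-1.32606006e-04, -5.49731112e+01,  1.14300907e+00, -1.86637652e+01,
       -5.24165737e-02,  2.36996915e-02,  1.70669477e-04]), 'tool_pos': array([0.2764143 , 0.587559  , 0.20456536]), 'tool_rot': array([-6.85105907e-01, -3.06556974e+00,  2.89527888e-03]), 'contact_force': array([ 0.51745802,  0.07126557, -0.15132445]), 'ft_torque': array([ 0.00145994, -0.05453365, -0.01382696]), 'gripper_force': 0.0, 'width': 0.09400692686102817} 0.0188
top [0.3618147  0.05616913 1.30069144] [-2.16881348  2.13075668 -0.1280702 ] 489.2964023782755 275.2739009300725 211.12434635043127
scene [ 0.97046083 -0.488149    1.02162184] [-2.38339145 -0.82331425  0.28202473] 539.2975242232231 271.2968168852457 206.5701858469905
```

View pics/top0.png

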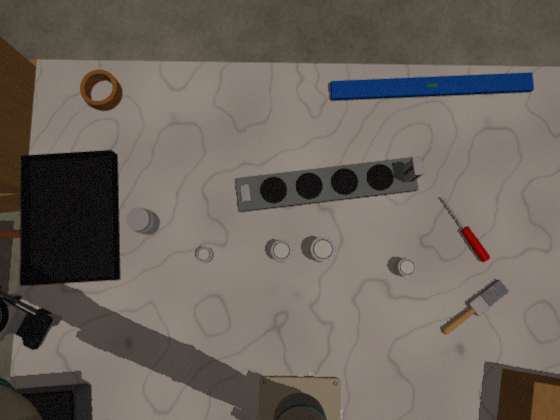

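View pics/scene0.png

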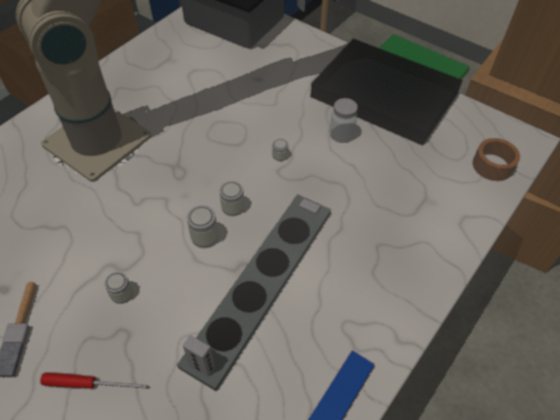

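```bash
cat > h.py <<'E'
from bench import robot, optics
import cv2,numpy as np
from scipy.spatial.transform import Rotation as R
def world(f,c,r,d):
    p=np.stack([(c-f["cx"])/f["fx"]*d,(r-f["cy"])/f["fy"]*d,d],-1)
    return p@R.from_rotvec(f["orientation"]).as_matrix().T+f["eye"]
def pts(f,reg):
    r,c=np.nonzero(reg&(f["depth"]>0)); return world(f,c,r,f["depth"][r,c])
def top_circle(f,reg):
    """centre, diameter, height of the highest flat face of a region"""
    P=pts(f,reg); z=np.percentile(P[:,2],90); Q=P[abs(P[:,2]-z)<.006]
    (x,y),rad=cv2.minEnclosingCircle(Q[:,:2].astype(np.float32))
    return np.r_[np.median(Q[:,2]),x,y,2*rad,(Q[:,:2].max(0)+Q[:,:2].min(0))/2]
E
python3 - <<'E'
from h import *
np.set_printoptions(precision=4,suppress=True)
for n in ("top","scene"):
    f=optics.grab_frame(n)
    for name in ("tin_62_c","tin_54_c","tin_47_c","tin_40_c","mat_p","post","jar_c"):
        for d in optics.trace(f,name)[:6]:
            if d["p"]>.2 and d["region"].sum()>20: print(n,name,round(d["p"],2),np.round(d["point"]),d["region"].sum(),top_circle(f,d["region"]))
E
```

```text
top tin_62_c 0.85 [320. 251.] 531 [ 0.0802  0.4274 -0.0499  0.0618  0.4273 -0.0492]
top tin_62_c 0.72 [204. 255.] 220 [0.0425 0.4096 0.252  0.0397 0.4098 0.2515]
top tin_54_c 0.56 [281. 251.] 365 [0.0662 0.4226 0.0539 0.0529 0.4236 0.0528]
top tin_47_c 0.63 [406. 267.] 353 [ 0.0535  0.3864 -0.2638  0.0472  0.3871 -0.2638]
top tin_40_c 0.49 [204. 256.] 219 [0.0425 0.4098 0.2515 0.0393 0.4098 0.2515]
top mat_p 0.78 [379. 176.] 584 [ 0.0228  0.6221 -0.2063  0.0752  0.6226 -0.2066]
top mat_p 0.73 [310. 188.] 600 [ 0.0228  0.5967 -0.0189  0.0752  0.5967 -0.0173]
top mat_p 0.71 [345. 181.] 538 [ 0.0232  0.611  -0.1104  0.0714  0.6102 -0.1112]
top mat_p 0.55 [276. 189.] 549 [0.023  0.5843 0.0771 0.0709 0.5844 0.0778]
top post 0.65 [415. 169.] 413 [ 0.1191  0.6334 -0.2806  0.0485  0.6334 -0.279 ]
top jar_c 0.79 [142. 224.] 714 [0.0997 0.4915 0.4106 0.0586 0.4924 0.4109]
scene tin_62_c 0.67 [204. 223.] 1111 [ 0.081   0.4263 -0.0517  0.065   0.4266 -0.0523]
scene tin_54_c 0.87 [230. 198.] 690 [0.0671 0.4234 0.0496 0.0554 0.4229 0.0507]
scene tin_54_c 0.71 [293. 230.] 667 [0.0234 0.584  0.0756 0.0741 0.5831 0.0752]
scene tin_47_c 0.92 [118. 286.] 643 [ 0.0551  0.3882 -0.2661  0.0483  0.3867 -0.267 ]
scene tin_47_c 0.66 [274. 263.] 714 [ 0.0233  0.5953 -0.0207  0.0733  0.5959 -0.0193]
scene tin_40_c 0.88 [282. 154.] 310 [0.0432 0.409  0.2499 0.0412 0.4093 0.2488]
scene mat_p 0.91 [225. 331.] 923 [ 0.0236  0.622  -0.2059  0.0728  0.6216 -0.2056]
scene mat_p 0.85 [273. 265.] 753 [ 0.0233  0.5959 -0.0186  0.0747  0.5967 -0.0191]
scene mat_p 0.8 [251. 293.] 886 [ 0.0235  0.6081 -0.1125  0.0751  0.609  -0.1125]
scene mat_p 0.73 [296. 231.] 686 [0.0234 0.583  0.0757 0.0742 0.5833 0.0748]
scene post 0.63 [200. 354.] 789 [ 0.1201  0.634  -0.283   0.0469  0.6339 -0.2819]
scene jar_c 0.85 [342. 120.] 1045 [0.1002 0.4905 0.4074 0.0616 0.4904 0.4081]
scene jar_c 0.44 [231. 199.] 704 [0.0671 0.4209 0.0486 0.0579 0.4228 0.0507]
```

Top view: the post is at about (415,169), the right end of the row, with mats at (380,176), (345,181), (309,186) and (273,190). The tins are at (320,250)=62, (281,251)=54, (406,267)=47 and (204,255)=40, and the jar is at (142,222). The scene view agrees. I'll do tin 40 first and square the tool up on the way.

```bash
python3 -m crank '[[-0.3,-0.3,0,0,0,0.5,-1],[-0.9,-0.9,0,0,0,1,-1],[-0.9,-0.9,0,0,0,1,-1],[-0.9,-0.9,0,0,0,1,-1],[-0.9,-0.9,0,0,0,1,-1],[-0.9,-0.9,0,0,0,1,-1],[-0.9,-0.9,0,0,0,1,-1],[-0.9,-0.9,0,0,0,1,-1],[-0.9,-0.9,0,0,0,1,-1],[-0.9,-0.9,0,0,0,1,-1]]' 20
python3 -m crank '[[0,0,0,0,0,0.44,-1],[0,0,0,0,0,0.44,-1],[0,0,0,0,0,0.44,-1],[0,0,0,0,0,0.44,-1],[0,0,0,0,0,0.44,-1]]'
cat >> h.py <<'E'
def go(x,y,z):
    o=robot.get_obs(); M=R.from_rotvec(o["tool_rot"])
    d=M.inv().apply(np.array([x,y,z])-o["tool_pos"])
    yax=M.as_matrix()[:,1]; print("row shift",np.round(d/.25,3),"yaw",round(np.degrees(np.arctan2(yax[1],yax[0])),2),"t",o["clock"],"tilt",np.round(M.as_matrix()[:,2],3))
E
python3 -c "
from h import *
go(.4096,.2508,.012)"
```

```text
clock: 1.73
tool_pos: [0.3852, 0.2877, 0.2059]
tool_rot: [1.811, 2.567, 0.001]
contact_force: [-0.4, 0.4, -0.3]
width: 0.094
gripper_force: 0.0
clock: 2.15
tool_pos: [0.3839, 0.2904, 0.2054]
tool_rot: [-2.215, -2.227, -0.0]
contact_force: [-0.4, -0.0, 0.1]
width: 0.0941
gripper_force: 0.0
row shift [-0.159  0.102  0.773] yaw 0.32 t 2.15 tilt [-0.  0. -1.]
```

```bash
python3 -m crank '[[-0.16,0.1,0.1,0,0,0,-1],[-0.16,0.1,0.25,0,0,0,-1],[-0.16,0.1,0.4,0,0,0,-1],[-0.16,0.1,0.5,0,0,0,-1],[-0.16,0.1,0.6,0,0,0,-1],[-0.16,0.1,0.68,0,0,0,-1],[-0.16,0.1,0.74,0,0,0,-1],[-0.16,0.1,0.77,0,0,0,-1],[-0.16,0.1,0.77,0,0,0,-1],[-0.16,0.1,0.77,0,0,0,-1]]'
python3 -m crank '[[0,0,0,0,0,0,1],[0,0,0,0,0,0,1],[0,0,0,0,0,0,1],[0,0,0,0,0,0,1],[0,0,0,0,0,0,1],[0,0,0,0,0,0,1],[0,0,0,0,0,0,1],[0,0,0,0,0,0,1],[0,0,0,0,0,0,1],[0,0,0,0,0,0,1]]' 20
```

```text
clock: 2.98
tool_pos: [0.4095, 0.2493, 0.0131]
tool_rot: [-2.22, -2.223, -0.0]
contact_force: [0.4, -0.5, 0.5]
width: 0.0936
gripper_force: 0.0
clock: 3.82
tool_pos: [0.4095, 0.2488, 0.013]
tool_rot: [-2.221, -2.221, 0.0]
contact_force: [0.5, -0.2, 1.6]
width: 0.0399
gripper_force: 20.0
```

```bash
python3 -m crank '[[0,0,-0.1,0,0,0,1],[0,0,-0.25,0,0,0,1],[-0.1,0.1,-0.4,0,0,0,1],[-0.25,0.25,-0.4,0,0,0,1],[-0.4,0.4,-0.4,0,0,0,1],[-0.55,0.55,-0.4,0,0,0,1],[-0.65,0.65,-0.4,0,0,0,1],[-0.695,0.695,-0.4,0,0,0,1],[-0.695,0.695,-0.4,0,0,0,1],[-0.695,0.695,-0.4,0,0,0,1]]'
python3 - <<'E'
from h import *
f=optics.grab_frame("scene"); cv2.imwrite("pics/s1.png",f["frame"][:,:,::-1]); go(.5835,.0750,.037)
E
```

```text
clock: 4.65
tool_pos: [0.5855, 0.0704, 0.1128]
tool_rot: [2.226, 2.212, -0.001]
contact_force: [-0.8, -0.1, -0.7]
width: 0.0398
gripper_force: 20.0
row shift [0.007 0.001 0.302] yaw -0.19 t 4.7 tilt [-0.001 -0.001 -1.   ]
```

View pics/s1.png

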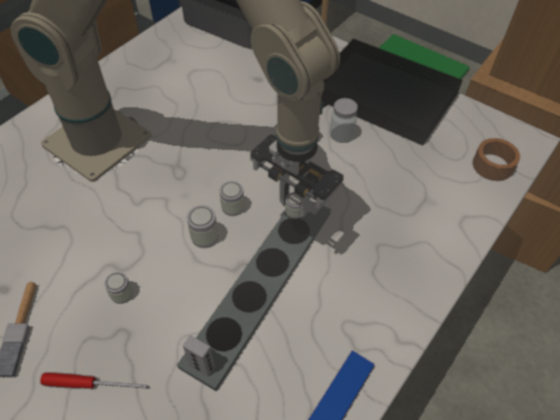

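The tin is held at about (295,203), above the far mat at (294,231). Lowering it now.

```bash
python3 -m crank '[[0.007,0,0.08,0,0,0,1],[0.007,0,0.16,0,0,0,1],[0.007,0,0.22,0,0,0,1],[0.007,0,0.26,0,0,0,1],[0.007,0,0.28,0,0,0,1],[0.007,0,0.295,0,0,0,1],[0.007,0,0.302,0,0,0,1],[0.007,0,0.302,0,0,0,1],[0.007,0,0.302,0,0,0,1]]'
python3 -m crank '[[0,0,0,0,0,0,0.2],[0,0,0,0,0,0,0.2],[0,0,0,0,0,0,0.2],[0,0,0,0,0,0,-1],[0,0,0,0,0,0,-1],[0,0,0,0,0,0,-1],[0,0,0,0,0,0,-1],[0,0,-0.1,0,0,0,-1],[0,0,-0.3,0,0,0,-1],[0,0,-0.5,0,0,0,-1]]'
python3 -c "
from h import *
go(.423,.052,.021)"
```

```text
clock: 5.45
tool_pos: [0.5837, 0.0769, 0.0381]
tool_rot: [2.221, 2.221, 0.001]
contact_force: [-0.2, -0.4, -1.2]
width: 0.0396
gripper_force: 20.0
clock: 6.28
tool_pos: [0.5819, 0.0765, 0.1459]
tool_rot: [-2.22, -2.22, 0.005]
contact_force: [1.1, 0.1, -0.6]
width: 0.0827
gripper_force: 0.0
row shift [-0.098 -0.634  0.502] yaw -0.02 t 6.2833 tilt [-0.004 -0.001 -1.   ]
```

```bash
python3 -m crank '[[0,0,0,0,0,0,-1],[-0.03,-0.1,0,0,0,0,-1],[-0.05,-0.25,0,0,0,0,-1],[-0.08,-0.4,0,0,0,0,-1],[-0.1,-0.52,0,0,0,0,-1],[-0.1,-0.6,0,0,0,0,-1],[-0.1,-0.643,0,0,0,0,-1],[-0.1,-0.643,0,0,0,0,-1],[-0.1,-0.643,0,0,0,0,-1]]'
python3 - <<'E'
from h import *
np.set_printoptions(precision=4,suppress=True)
f=optics.grab_frame("scene")
d=optics.trace(f,"tin_40_c")
for k in d[:2]: print(k["p"],top_circle(f,k["region"]))
go(.423,.052,.021)
E
```

```text
clock: 7.03
tool_pos: [0.4231, 0.052, 0.1461]
tool_rot: [2.221, 2.221, 0.002]
contact_force: [-0.0, -0.2, 0.1]
width: 0.0938
gripper_force: 0.0
0.82 [0.0656 0.5839 0.0786 0.0416 0.5833 0.0787]
0.67 [ 0.0551  0.3857 -0.267   0.0497  0.3857 -0.2671]
row shift [ 0.    -0.006  0.5  ] yaw 0.01 t 7.1333 tilt [ 0.002  0.    -1.   ]
```

Tin 40 is within 3 mm of its mat's centre. Next is tin 54.

```bash
python3 -m crank '[[0,0,0.1,0,0,0,-1],[0,0,0.22,0,0,0,-1],[0,0,0.34,0,0,0,-1],[0,0,0.42,0,0,0,-1],[0,0,0.47,0,0,0,-1],[0,0,0.5,0,0,0,-1],[0,0,0.5,0,0,0,-1],[0,0,0.5,0,0,0,1],[0,0,0.5,0,0,0,1],[0,0,0.5,0,0,0,1]]' 20
python3 -m crank '[[0,0,0,0,0,0,1],[0,0,0,0,0,0,1],[0,0,0,0,0,0,1],[0,0,0,0,0,0,1],[0,0,0,0,0,0,1],[0,0,0,0,0,0,1]]' 20
python3 -c "
from h import *
go(.61,-.112,.145)"
```

```text
clock: 7.97
tool_pos: [0.4233, 0.0519, 0.0208]
tool_rot: [2.221, 2.221, 0.001]
contact_force: [0.0, -0.1, 0.5]
width: 0.0772
gripper_force: 0.0
clock: 8.47
tool_pos: [0.4225, 0.0518, 0.021]
tool_rot: [-2.221, -2.221, -0.001]
contact_force: [-0.0, 0.0, 3.8]
width: 0.0537
gripper_force: 20.0
row shift [-0.655  0.75  -0.496] yaw -0.0 t 8.4667 tilt [ 0.  0. -1.]
```

```bash
python3 -m crank '[[0,0,-0.1,0,0,0,1],[0,0,-0.25,0,0,0,1],[-0.05,0.1,-0.4,0,0,0,1],[-0.15,0.22,-0.496,0,0,0,1],[-0.27,0.35,-0.496,0,0,0,1],[-0.4,0.48,-0.496,0,0,0,1],[-0.52,0.6,-0.496,0,0,0,1],[-0.61,0.7,-0.496,0,0,0,1],[-0.655,0.75,-0.496,0,0,0,1],[-0.655,0.75,-0.496,0,0,0,1]]'
python3 -m crank '[[0,0,0,0,0,0,1],[0,0,0,0,0,0,1]]'
python3 -c "
from h import *
go(.61,-.112,.045)"
```

```text
clock: 9.3
tool_pos: [0.6131, -0.1181, 0.1444]
tool_rot: [2.222, 2.212, -0.002]
contact_force: [0.8, -0.6, -2.3]
width: 0.054
gripper_force: 20.0
clock: 9.47
tool_pos: [0.6084, -0.1107, 0.1437]
tool_rot: [-2.219, -2.219, 0.002]
contact_force: [-0.5, 1.2, -3.2]
width: 0.0539
gripper_force: 20.0
row shift [-0.006  0.008  0.395] yaw 0.01 t 9.4667 tilt [-0.003  0.002 -1.   ]
```

```bash
python3 -m crank '[[0,0,0.08,0,0,0,1],[0,0,0.18,0,0,0,1],[0,0,0.27,0,0,0,1],[0,0,0.33,0,0,0,1],[0,0,0.365,0,0,0,1],[0,0,0.385,0,0,0,1],[0,0,0.397,0,0,0,1],[0,0,0.397,0,0,0,1],[0,0,0.397,0,0,0,1]]'
python3 -m crank '[[0,0,0,0,0,0,0],[0,0,0,0,0,0,0],[0,0,0,0,0,0,0],[0,0,0,0,0,0,-1],[0,0,0,0,0,0,-1],[0,0,0,0,0,0,-1],[0,0,0,0,0,0,-1],[0,0,-0.1,0,0,0,-1],[0,0,-0.25,0,0,0,-1],[0,0,-0.4,0,0,0,-1]]'
python3 -m crank '[[0,0,0,0,0,0,-1],[0,0,0,0,0,0,-1]]'
python3 -c "
from h import *
go(.427,-.050,.145)"
```

```text
clock: 10.22
tool_pos: [0.6105, -0.1119, 0.0464]
tool_rot: [2.22, 2.221, 0.001]
contact_force: [1.0, -0.1, -1.8]
width: 0.0538
gripper_force: 20.0
clock: 11.05
tool_pos: [0.609, -0.1119, 0.1458]
tool_rot: [-2.22, -2.22, 0.003]
contact_force: [0.4, -0.2, -0.5]
width: 0.093
gripper_force: 0.0
clock: 11.22
tool_pos: [0.6117, -0.1125, 0.148]
tool_rot: [2.218, 2.219, 0.005]
contact_force: [0.4, -0.1, -0.6]
width: 0.0938
gripper_force: 0.0
row shift [ 0.25  -0.739  0.008] yaw 0.0 t 11.2167 tilt [ 0.005 -0.001 -1.   ]
```

```bash
python3 -m crank '[[0.03,-0.1,0,0,0,0,-1],[0.08,-0.25,0,0,0,0,-1],[0.13,-0.4,0,0,0,0,-1],[0.18,-0.55,0,0,0,0,-1],[0.22,-0.67,0,0,0,0,-1],[0.25,-0.737,0,0,0,0,-1],[0.25,-0.737,0,0,0,0,-1],[0.25,-0.737,0,0,0,0,-1],[0.25,-0.737,0,0,0,0,-1]]'
python3 - <<'E'
from h import *
np.set_printoptions(precision=4,suppress=True)
f=optics.grab_frame("scene")
for k in optics.trace(f,"tin_54_c")[:2]: print(k["p"],top_circle(f,k["region"]))
go(.427,-.050,.031)
E
```

```text
clock: 11.97
tool_pos: [0.427, -0.0498, 0.1453]
tool_rot: [2.22, 2.221, 0.0]
contact_force: [0.3, 0.0, 0.5]
width: 0.094
gripper_force: 0.0
0.89 [ 0.09    0.6101 -0.1126  0.0548  0.6099 -0.1122]
row shift [ 0.001 -0.001  0.457] yaw -0.01 t 12.0667 tilt [ 0.001 -0.001 -1.   ]
```

Tin 54 is placed well. Next is tin 62.

```bash
python3 -m crank '[[0,0,0.1,0,0,0,-1],[0,0,0.22,0,0,0,-1],[0,0,0.32,0,0,0,-1],[0,0,0.39,0,0,0,-1],[0,0,0.435,0,0,0,-1],[0,0,0.457,0,0,0,-1],[0,0,0.457,0,0,0,-1],[0,0,0.457,0,0,0,1],[0,0,0.457,0,0,0,1],[0,0,0.457,0,0,0,1]]' 25
python3 -m crank '[[0,0,0,0,0,0,1],[0,0,0,0,0,0,1],[0,0,0,0,0,0,1],[0,0,0,0,0,0,1],[0,0,0,0,0,0,1]]' 25
python3 -c "
from h import *
go(.622,-.206,.155)"
```

```text
clock: 12.9
tool_pos: [0.4265, -0.0495, 0.032]
tool_rot: [2.22, 2.221, 0.001]
contact_force: [-0.1, -0.8, 0.3]
width: 0.0775
gripper_force: 0.0
clock: 13.32
tool_pos: [0.4263, -0.0494, 0.0318]
tool_rot: [2.221, 2.221, 0.002]
contact_force: [0.5, -0.2, 6.7]
width: 0.0619
gripper_force: 25.0
row shift [-0.627  0.783 -0.492] yaw 0.02 t 13.3167 tilt [ 0.001  0.    -1.   ]
```

```bash
python3 -m crank '[[0,0,-0.1,0,0,0,1],[0,0,-0.25,0,0,0,1],[-0.05,0.05,-0.4,0,0,0,1],[-0.15,0.15,-0.49,0,0,0,1],[-0.27,0.28,-0.49,0,0,0,1],[-0.38,0.42,-0.49,0,0,0,1],[-0.48,0.56,-0.49,0,0,0,1],[-0.56,0.67,-0.49,0,0,0,1],[-0.61,0.75,-0.49,0,0,0,1],[-0.627,0.783,-0.49,0,0,0,1]]'
python3 -m crank '[[0,0,0,0,0,0,1],[0,0,0,0,0,0,1],[0,0,0,0,0,0,1]]'
python3 -c "
from h import *
go(.622,-.206,.0555)"
```

```text
clock: 14.15
tool_pos: [0.6235, -0.2093, 0.1527]
tool_rot: [2.222, 2.218, -0.002]
contact_force: [0.2, 0.1, -2.9]
width: 0.0615
gripper_force: 25.0
clock: 14.4
tool_pos: [0.6199, -0.205, 0.153]
tool_rot: [-2.219, -2.219, 0.001]
contact_force: [-0.5, 0.2, -3.4]
width: 0.0613
gripper_force: 25.0
row shift [-0.005  0.01   0.39 ] yaw 0.01 t 14.4 tilt [-0.003  0.002 -1.   ]
```

```bash
python3 -m crank '[[0,0,0.08,0,0,0,1],[0,0,0.18,0,0,0,1],[0,0,0.27,0,0,0,1],[0,0,0.33,0,0,0,1],[0,0,0.365,0,0,0,1],[0,0,0.382,0,0,0,1],[0,0,0.392,0,0,0,1],[0,0,0.392,0,0,0,1],[0,0,0.392,0,0,0,1]]'
python3 -m crank '[[0,0,0,0,0,0,-0.1],[0,0,0,0,0,0,-0.1],[0,0,0,0,0,0,-0.1],[0,0,0,0,0,0,-1],[0,0,0,0,0,0,-1],[0,0,0,0,0,0,-1],[0,0,0,0,0,0,-1],[0,0,-0.1,0,0,0,-1],[0,0,-0.25,0,0,0,-1],[0,0,-0.4,0,0,0,-1]]'
python3 -m crank '[[0,0,0,0,0,0,-1],[0,0,0,0,0,0,-1]]'
python3 -c "
from h import *
go(.387,-.2655,.155)"
```

```text
clock: 15.15
tool_pos: [0.6221, -0.2064, 0.0568]
tool_rot: [2.22, 2.221, 0.001]
contact_force: [0.5, -0.7, -2.4]
width: 0.0618
gripper_force: 25.0
clock: 15.98
tool_pos: [0.6205, -0.206, 0.156]
tool_rot: [-2.22, -2.22, 0.002]
contact_force: [1.6, -0.0, -0.4]
width: 0.0935
gripper_force: 0.0
clock: 16.15
tool_pos: [0.6231, -0.2071, 0.1585]
tool_rot: [2.218, 2.218, 0.004]
contact_force: [0.2, 0.8, -0.7]
width: 0.0942
gripper_force: 0.0
row shift [-0.234 -0.945  0.01 ] yaw 0.01 t 16.15 tilt [ 0.005 -0.002 -1.   ]
```

```bash
python3 -m crank '[[-0.03,-0.1,0,0,0,0,-1],[-0.06,-0.25,0,0,0,0,-1],[-0.1,-0.4,0,0,0,0,-1],[-0.14,-0.55,0,0,0,0,-1],[-0.18,-0.7,0,0,0,0,-1],[-0.21,-0.83,0,0,0,0,-1],[-0.232,-0.942,0,0,0,0,-1],[-0.232,-0.942,0,0,0,0,-1],[-0.232,-0.942,0,0,0,0,-1],[-0.232,-0.942,0,0,0,0,-1]]'
python3 - <<'E'
from h import *
np.set_printoptions(precision=4,suppress=True)
f=optics.grab_frame("scene")
for k in optics.trace(f,"tin_62_c")[:2]: print(k["p"],top_circle(f,k["region"]))
go(.387,-.2655,.016)
E
```

```text
clock: 16.98
tool_pos: [0.3868, -0.2638, 0.1553]
tool_rot: [-2.22, -2.222, -0.0]
contact_force: [1.1, 0.0, 0.0]
width: 0.0941
gripper_force: 0.0
0.83 [ 0.104   0.6205 -0.2098  0.064   0.6217 -0.2088]
row shift [-0.007 -0.001  0.557] yaw 0.12 t 17.0833 tilt [ 0.  0. -1.]
```

Tin 62 is good, 3 mm off. Next is tin 47.

```bash
python3 -m crank '[[-0.007,0,0.1,0,0,0,-1],[-0.007,0,0.24,0,0,0,-1],[-0.007,0,0.37,0,0,0,-1],[-0.007,0,0.46,0,0,0,-1],[-0.007,0,0.53,0,0,0,-1],[-0.007,0,0.557,0,0,0,-1],[-0.007,0,0.557,0,0,0,-1],[-0.007,0,0.557,0,0,0,1],[-0.007,0,0.557,0,0,0,1],[-0.007,0,0.557,0,0,0,1]]' 20
python3 -m crank '[[0,0,0,0,0,0,1],[0,0,0,0,0,0,1],[0,0,0,0,0,0,1],[0,0,0,0,0,0,1],[0,0,0,0,0,0,1],[0,0,0,0,0,0,1],[0,0,0,0,0,0,1]]' 20
python3 -c "
from h import *
go(.596,-.018,.145)"
```

```text
clock: 17.92
tool_pos: [0.3869, -0.2664, 0.0175]
tool_rot: [2.219, 2.221, 0.001]
contact_force: [0.4, -0.5, -0.4]
width: 0.0775
gripper_force: 0.0
clock: 18.5
tool_pos: [0.3862, -0.266, 0.0167]
tool_rot: [2.221, 2.221, 0.0]
contact_force: [-0.5, 0.5, 3.9]
width: 0.0469
gripper_force: 20.0
row shift [ 0.992  0.84  -0.513] yaw 0.0 t 18.5 tilt [ 0.  0. -1.]
```

```bash
python3 -m crank '[[0,0,-0.1,0,0,0,1],[0,0,-0.25,0,0,0,1],[0.05,0.05,-0.4,0,0,0,1],[0.16,0.14,-0.51,0,0,0,1],[0.28,0.24,-0.51,0,0,0,1],[0.4,0.34,-0.51,0,0,0,1],[0.52,0.44,-0.51,0,0,0,1],[0.64,0.54,-0.51,0,0,0,1],[0.75,0.635,-0.51,0,0,0,1],[0.83,0.7,-0.51,0,0,0,1]]'
python3 -m crank '[[0.08,0.07,0,0,0,0,1],[0.14,0.12,0,0,0,0,1],[0.16,0.14,0,0,0,0,1],[0.16,0.14,0,0,0,0,1],[0.16,0.14,0,0,0,0,1]]'
python3 -c "
from h import *
go(.596,-.018,.0405)"
```

```text
clock: 19.33
tool_pos: [0.5627, -0.0543, 0.1433]
tool_rot: [-2.216, -2.225, -0.001]
contact_force: [0.7, -0.3, -1.8]
width: 0.0467
gripper_force: 20.0
clock: 19.75
tool_pos: [0.5948, -0.0196, 0.1436]
tool_rot: [-2.222, -2.22, 0.003]
contact_force: [-0.4, -0.7, -1.2]
width: 0.0468
gripper_force: 20.0
row shift [0.007 0.005 0.412] yaw -0.03 t 19.75 tilt [-0.002 -0.001 -1.   ]
```

```bash
python3 -m crank '[[0.006,0,0.08,0,0,0,1],[0.006,0,0.19,0,0,0,1],[0.006,0,0.29,0,0,0,1],[0.006,0,0.35,0,0,0,1],[0.006,0,0.385,0,0,0,1],[0.006,0,0.402,0,0,0,1],[0.006,0,0.412,0,0,0,1],[0.006,0,0.412,0,0,0,1],[0.006,0,0.412,0,0,0,1]]'
python3 -m crank '[[0,0,0,0,0,0,0.1],[0,0,0,0,0,0,0.1],[0,0,0,0,0,0,0.1],[0,0,0,0,0,0,-1],[0,0,0,0,0,0,-1],[0,0,0,0,0,0,-1],[0,0,0,0,0,0,-1],[0,0,-0.1,0,0,0,-1],[0,0,-0.25,0,0,0,-1],[0,0,-0.4,0,0,0,-1]]'
python3 -m crank '[[0,-0.1,-0.1,0,0,0,-1],[0,-0.25,-0.2,0,0,0,-1],[0,-0.4,-0.2,0,0,0,-1],[0,-0.55,-0.2,0,0,0,-1],[0,-0.6,-0.2,0,0,0,-1],[0,-0.6,-0.2,0,0,0,-1],[0,-0.6,-0.2,0,0,0,-1],[0,-0.6,-0.2,0,0,0,-1]]'
python3 - <<'E'
from h import *
np.set_printoptions(precision=4,suppress=True)
f=optics.grab_frame("scene");cv2.imwrite("pics/s2.png",f["frame"][:,:,::-1])
for n in ("tin_62_c","tin_54_c","tin_47_c","tin_40_c"):
  for k in optics.trace(f,n)[:1]: print(n,k["p"],top_circle(f,k["region"]))
E
```

```text
clock: 20.5
tool_pos: [0.5966, -0.0174, 0.042]
tool_rot: [2.221, 2.22, 0.001]
contact_force: [-0.3, 0.4, -0.9]
width: 0.0465
gripper_force: 20.0
clock: 21.33
tool_pos: [0.5949, -0.0171, 0.1413]
tool_rot: [-2.221, -2.22, 0.004]
contact_force: [0.9, 1.0, 0.7]
width: 0.0898
gripper_force: 0.0
clock: 22.0
tool_pos: [0.4477, -0.017, 0.1914]
tool_rot: [2.22, 2.221, 0.002]
contact_force: [-0.7, -0.1, -0.5]
width: 0.0938
gripper_force: 0.0
tin_62_c 0.94 [ 0.104   0.6221 -0.2085  0.0632  0.6217 -0.2084]
tin_54_c 0.84 [ 0.0899  0.6093 -0.1123  0.0551  0.61   -0.1117]
tin_47_c 0.87 [ 0.078   0.5959 -0.0184  0.0477  0.5959 -0.0185]
tin_40_c 0.76 [0.0658 0.5835 0.0779 0.04   0.5838 0.0775]
```

View pics/s2.png

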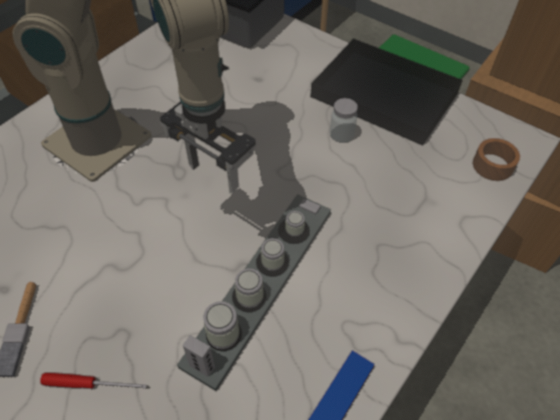

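All four tins stand centred on their mats, from (222,325), the biggest, beside the post, to (295,222), the smallest. The jar at (343,118) hasn't moved and the gripper is clear.

```bash
python3 -c "
from bench import robot
print(robot.hand_in())"
```

```text
the job is handed in; nothing more can be done
None
```

All four tins are upright on their mats in order of size, biggest next to the post, each within about 3 mm of its mat's centre by the last camera measurement; the jar was left alone, and the job is handed in (no verdict was returned).

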